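# Shut the tagged gas cock of the roaster's valve box

## Task

Shut off the gas line whose valve lever carries the round tag: push the cover of the valve box straight back along its rails to the stop, then push the tagged lever round until it stands square across its pipe. Use the fingertips only: the cover is slid, not lifted off its rails, and nothing is picked up. Leave the cover back, the other valve open and the things around the box where they are.

Things in the scene. Friction and masses are not known exactly. Their poses are not given: they have to be found in the camera images.
- gas_box: near-black steel valve box fixed to the bench, 196 (x) by 336 (y), walls 104 high, covered on top. Origin: centre of its underside, on the bench; +x is the way the cover slides open (away from the robot), z up. In it are two equal ball valves at y = -85 and y = +60 (either may be the tagged one). A regulator, 84 across, 88 high, stands outside at x = 70, y = 240
- box_top (a point): centre of the box's open top, straight above its origin at the height of the rails' ledges (106). The cover's two steel angle rails run along the box's sides from x = -103 to x = 264 in the box's frame, 360 wide over all, upright edges to height 118; a stop bar joins their rear ends, its front face at x = 260
- cover_lip (a point): middle of the front face of the cover's lip, height 118. Cover: loose aluminium plate 196 (x) by 346 (y) by 3, 0.45 to 0.7 kg, lying on the rails at height 106, slides with a few newtons. The lip, 240 long, 3 thick, stands from height 109 to 127 on its front edge. Point's x in the box's frame: -98 closed (-98 to -78 at the start), +62 at the rear stop. Push its front face towards +x
- marked_stem (a point): stem axis of the tagged valve (x = 20 in the box's frame) at the height of its lever's middle, 90; fixed, under the cover at the start. Lever: flat bar, 80 from stem axis to tip; the outer 48 is a black sleeve 22 wide, 10 thick. A flat round metal tag, 36 across, lies on it, centred 34 from the stem axis (top at height 98)
- marked_tip (a point): middle of the outer end of the tagged lever, 80 from marked_stem
- marked_lever (a joint): angle of the tagged lever, rad: 0 open (along its pipe, pointing to the box's -x, towards the robot), up to 0.12 at the start; grows clockwise seen from above (tip swings to the box's +y) to a stop at 1.571 = shut, square across the pipe. No spring: stiff (0.4 N m, some 6 N at the sleeve), stays where it is left
- plain_stem (a point): stem axis of the other valve, height 90 (lever's middle). Its lever is the same but has no tag. Both valves' pipes run along the box's x under the levers: pipes to height 49, brass bodies to 57; they leave through the box's front wall and bend down into the bench 141 in front of the box's origin
- plain_tip (a point): middle of the outer end of the other lever, 80 from plain_stem
- plain_lever (a joint): angle of the untagged lever, rad, same sense as marked_lever; 0 to 0.12 at the start (open)
- spanner: bystander: open-ended spanner, steel, 180 long, lying on the bench in front of the box, sizes in mm; origin under its middle
- tin: bystander: closed sample tin, 74 across, 100 high, standing to the right (-y) of the box, sizes in mm; origin under its middle
- bowl: bystander: white cupping bowl, 90 across, 55 high, standing to the left (+y) of the box, sizes in mm; origin under its middle
- spoon: bystander: steel cupping spoon, 160 long, lying in front of the box to the left, sizes in mm; origin under its middle
- brush: bystander: chaff brush, 170 long, lying right of the box's rails, sizes in mm; origin under its middle
- jar: bystander: closed amber glass jar, 84 across, 130 high, standing in front of the box to the right, sizes in mm; origin under its middle
- funnel: bystander: black plastic bulb with a narrow neck, 114 across, 98 high, standing to the far right, sizes in mm; origin under its middle
Not all that is in view belongs to the job. What is shaped like the part that bears plain_stem but orange is not meant. Leave any orange look-alike of the part that bears marked_stem alone.

How it is judged (in metres and radians):
On the way, in this order (a step that is already met when the one before it is completed fails the run):
1. the cover is pushed back, within 12 mm of the rear stop (x of cover_lip in the frame of gas_box above 0.05 m), for 0.2 s.
2. the tagged lever is pushed shut, within about 5 degrees of square across its pipe (value of joint marked_lever above 1.48 rad), for 0.2 s.
At the end, for the whole second after the job is handed in: The cover lies on its rails within 12 mm of the rear stop, the tagged lever rests within about 5 degrees (0.09 rad) of square across its pipe, and the other lever is still within 0.25 rad of open (x of cover_lip in the frame of gas_box above 0.05 m and z of cover_lip in the frame of gas_box between 0.11 and 0.126 m and angle between cover_lip's own z axis and vertical below 0.05 rad and value of joint marked_lever above 1.48 rad and velocity of joint marked_lever below 0.05 rad/s and value of joint plain_lever below 0.25 rad); the robot touches nothing.
It fails at once if the cover is lifted off its rails (lip raised more than 12 mm, or tilted more than 0.12 rad) (z of cover_lip in the frame of gas_box above 0.13 m or angle between cover_lip's own z axis and vertical above 0.12 rad).
It fails at once if the untagged valve is turned by more than 0.25 rad from open (value of joint plain_lever above 0.25 rad).
It fails at once if a bystander is lifted, carried or shoved more than 30 mm (distance of any of spanner, tin, bowl, spoon, brush, jar, funnel from where it was at the start of the episode above 0.03 m).
It fails at once if a standing bystander is tipped over (angle between any of tin, bowl, jar, funnel's own z axis and vertical above 0.4 rad).
It also fails if it takes over 53 s, if anything falls off the work surface, if the arm or the gripper's body presses on something with over 40 N, if the wrist force passes 120 N, or if a joint passes its speed limit or range.

## Robot

A 6-joint arm with a two-finger parallel gripper is mounted at the origin on the work surface. World frame = base frame: x ahead of the robot, y to its left, z up, the work surface at z = 0. Lengths are in mm, angles in rad, forces in N, time in s.
With the tool pointing down it reaches from about 275 to 825 mm from the base axis. Payload 4.9 kg.
Tool frame: the origin (TCP) lies between the finger pads; the fingertips stand 11 mm ahead of it and the grasp point (between the pads) lies 8 mm behind it; z points along the fingers, y is the direction in which the jaws open and shut (so a half turn about z gives the same grasp; the last joint's range is limited). The gripper opens to 85 mm and grips with 20 to 120 N. Pads are 22 mm wide; open, the fingers measure 114 mm over their backs; the gripper's body (76 mm by 85 mm) begins 54 mm behind the grasp point. The pads swing forward as they close: fully open they stand 13 mm farther back than shut.
Start: joints at [-1.414, 0.326, -0.193, 1.052, 0, 1.437], TCP at [157.707, -526.922, 242.281] pointing down, gripper open.
Joint ranges: [-2.65, 2.65], [-0.97, 1.79], [-1.3, 1.35], [-1.93, 2.1], [-1.47, 1.37], [-3.14, 3.14]. Speed limits (rad/s): [2.57, 2.57, 3.14, 3.14, 3.14, 3.14].

## Interface

Orientations are given as a unit quaternion [x, y, z, w].
In Python, from rig import readout, eyes, manip gives the robot as it stands. The module is installed in compiled form; this text tells all that it offers.
- The arm moves only by the tool step_arm, never from a script. Its argument "motion" is a list of rows, each a list of 5 numbers: the closure in counts, from 0 (fully open) to 255 (shut), then the shift along the tool's x, y, z in mm, then the turn about the tool's z in rad. A call has 1 to 20 rows; each row is the pose to reach, as a shift and turn from the pose measured when the call began, along the tool's axes at that moment; what a row does not reach only later rows make up. A row lasts 1/12 s, in which the tool goes at most 41.7 mm and 7.16 degrees, less where a joint would pass 70% of its speed; a pose out of reach is approached as far as the arm can. A call with a gripper value outside its range is refused whole. The fingers move at their own pace and stop on an object; "squeeze" is the grip in N (left out, the last holds). Time passes only in rows, so rows that repeat a pose let the fingers close. It gives the time, the measured TCP pose, the force and the opening at its end, in the units of the state.
- readout.get_state(): the state, without advancing time (a new reading comes with each control period).
- eyes.get_image(name): name is "scene" or "top" or "wrist"; returns the picture (480x640x3 uint8, red, green, blue); there is no depth.
- eyes.calibration(name): a dict with "camera_matrix" (3x3 intrinsics, pixels), "world_to_cam" (4x4, takes a point from world to camera coordinates); the wrist camera has in their place "T_tool_cam" (4x4, takes a point from camera to tool coordinates, whose origin is the TCP and whose axes are the flange's). Camera axes: x right, y up, looking along -z (the intrinsics and any distortion apply to the point x, -y, -z); pixel columns grow to the right and rows downward; lengths in mm; the calibration is good to about 2 mm. A picture is of the moment at which its call begins: read the wrist's pose just before it. calibration takes no time and is no camera call.
- manip.job_done(): hands the job in, once; it reports no verdict.
The state is a dict: "time": time; "q": joint angles; "joint_vel": joint speeds; "joint_efforts": joint torques, N m; "eef_pos": TCP position; "tool_rot": TCP orientation; "ft_force": force on the tool from outside, world axes, zero at the start; "ft_torque": the same for the moment, N m; "width": opening from 0.0 (shut) to 1.0 (fully open).
Only numpy, scipy, OpenCV 4.12 (cv2) and the standard library are available. Lean on these libraries where they do the work, as an engineer would, in place of code of your own. Each camera call takes 0.05 s, during which the arm holds its last target. There are 200 camera calls.

## Working session

There is one attempt and no reset: what is moved stays moved. The work goes in short steps, Python scripts to look and compute and a tool call to move; the robot and the scene stay as the last step left them, time stands still between calls to the robot, and variables do not carry over. Pictures are saved under pics/ and viewed, on a budget of 10 in all, crops included, one or two more only if the job needs it, and the job is handed in when it is done.

Besides the shell and the picture viewer there is one more tool, called after "Emit:" as name(argument=value, ...), one argument or row to a line, values as JSON. step_arm: Moves the arm, as the interface text tells. Its arguments: {"type":"object","properties":{"motion":{"type":"array","items":{"type":"array","items":{"type":"number"}}},"squeeze":{"type":"number"}},"required":["motion"]}

```bash
mkdir -p pics
python3 - <<'E'
from rig import readout, eyes
import cv2,numpy as np
np.set_printoptions(precision=4,suppress=True)
s=readout.get_state();print(s['eef_pos'],s['tool_rot'],s['time'])
for n in('scene','top'):
    cv2.imwrite(f'pics/{n}0.png',eyes.get_image(n)[:,:,::-1]);print(n,eyes.calibration(n))
print(eyes.calibration('wrist'))
E
```

```text
[ 157.6283 -526.3228  241.5036] [ 0.9894  0.1449 -0.     -0.0009] 0.0
scene {'camera_matrix': array([[446.3375,   0.    , 315.9887],
       [  0.    , 446.3375, 237.4683],
       [  0.    ,   0.    ,   1.    ]]), 'world_to_cam': array([[    0.439 ,     0.8984,    -0.0083,  -210.349 ],
       [   -0.5649,     0.2832,     0.7751,   234.3375],
       [    0.6987,    -0.3355,     0.6318, -1591.9643],
       [    0.    ,     0.    ,     0.    ,     1.    ]])}
top {'camera_matrix': array([[548.8873,   0.    , 328.7816],
       [  0.    , 548.8873, 237.254 ],
       [  0.    ,   0.    ,   1.    ]]), 'world_to_cam': array([[   -0.0153,    -0.9998,    -0.013 ,    -2.7884],
       [    0.9903,    -0.0169,     0.1377,  -521.4364],
       [   -0.1379,    -0.0108,     0.9904, -1259.8088],
       [    0.    ,     0.    ,     0.    ,     1.    ]])}
{'camera_matrix': array([[337.3638,   0.    , 321.0573],
       [  0.    , 337.3638, 238.7437],
       [  0.    ,   0.    ,   1.    ]]), 'T_tool_cam': array([[   0.0003,    0.9473,    0.3203,   81.2697],
       [   1.    ,   -0.0003,   -0.0001,   -0.5147],
       [  -0.    ,    0.3203,   -0.9473, -131.7156],
       [   0.    ,    0.    ,    0.    ,    1.    ]])}
```

View pics/top0.png

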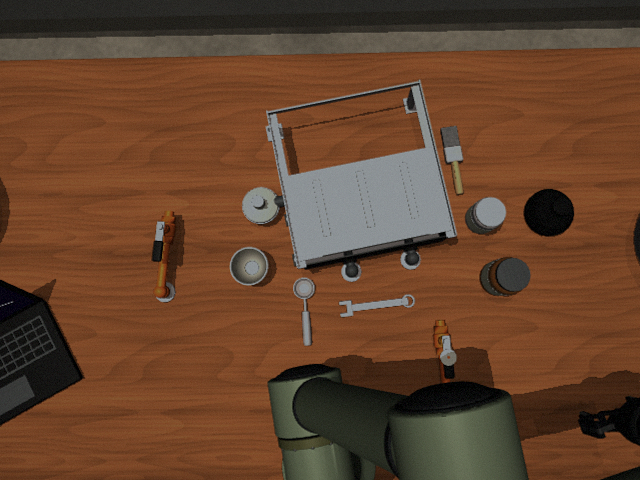

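View pics/scene0.png

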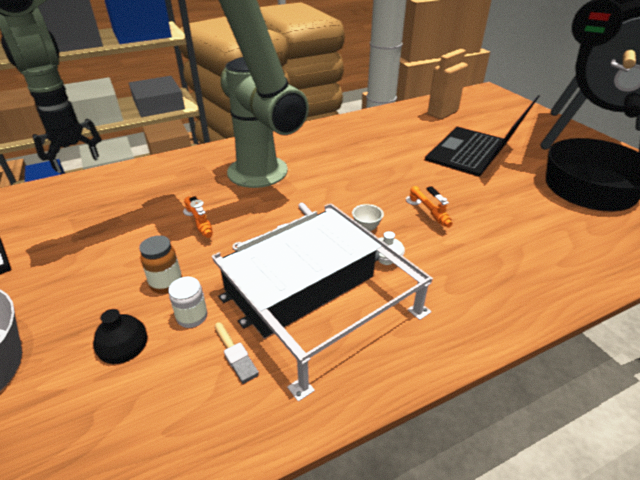

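The top view shows the box turned slightly. The rail corners are at about (268,113), (420,83), (455,236) and (297,267), and the cover is nearly closed. There are orange decoys at (165,255) and (445,350).

```bash
cat > h.py <<'E'
import numpy as np,cv2
from rig import readout, eyes
from scipy.spatial.transform import Rotation as R
np.set_printoptions(precision=3,suppress=True)
F=np.diag([1,-1,-1.])
def cam(n):
    c=eyes.calibration(n);K=c['camera_matrix']
    if n=='wrist':
        s=readout.get_state();T=np.eye(4);T[:3,:3]=R.from_quat(s['tool_rot']).as_matrix();T[:3,3]=s['eef_pos']
        return K,np.linalg.inv(T@c['T_tool_cam'])
    return K,c['world_to_cam']
def proj(K,W,P):
    P=np.atleast_2d(P);c=(P@W[:3,:3].T+W[:3,3])@F;p=c@K.T;return p[:,:2]/p[:,2:]
def back(K,W,uv,z):
    out=[]
    o=-W[:3,:3].T@W[:3,3]
    for u,v in np.atleast_2d(uv):
        d=W[:3,:3].T@F@np.linalg.inv(K)@[u,v,1];out.append(o+d*(z-o[2])/d[2])
    return np.array(out)
def box(pose,P):
    x,y,a=pose;c,s=np.cos(a),np.sin(a);P=np.atleast_2d(np.array(P,float))
    return np.c_[x+c*P[:,0]-s*P[:,1],y+s*P[:,0]+c*P[:,1],P[:,2]]
E
python3 - <<'E'
from h import *
from scipy.optimize import least_squares
K,W=cam('top')
uv=np.array([[268,113],[420,83],[455,236],[297,267]])
Pb=[[264,180,118],[264,-180,118],[-103,-180,118],[-103,180,118]]
B=back(K,W,uv,118);print(B)
r=least_squares(lambda p:(proj(K,W,box(p,Pb))-uv).ravel(),[500,0,0.2]);print(r.x,r.fun)
p=r.x;np.save('pose.npy',p)
im=cv2.imread('pics/top0.png');big=cv2.resize(im[70:330,220:480],None,fx=2.3,fy=2.3,interpolation=cv2.INTER_CUBIC)
def d(P,c):
    for q in proj(K,W,box(p,P)): cv2.circle(big,tuple(int(round(t)) for t in (q-[220,70]+.5)*2.3),3,c,1)
d(Pb,(0,0,255)); d([[-98,y,127] for y in(-120,120)],(0,255,0));d([[-141,-85,30],[-141,60,30],[70,240,88]],(255,0,0))
cv2.imwrite('pics/b1.png',big)
print(back(K,W,[[461,350],[308,290],[375,308],[410,303],[347,310],[250,266],[262,207],[487,215],[510,275]],50))
E
```

```text
[[ 798.965  122.422  118.   ]
 [ 863.699 -226.888  118.   ]
 [ 507.952 -290.351  118.   ]
 [ 445.18    58.664  118.   ]]
[575.05  -98.314   0.179] [-1.466 -1.588  0.642 -1.324  1.601  0.979 -0.821  1.608]
[[ 256.65  -306.689   50.   ]
 [ 397.432   38.417   50.   ]
 [ 353.906 -114.781   50.   ]
 [ 364.038 -195.239   50.   ]
 [ 350.348  -50.554   50.   ]
 [ 455.103  172.64    50.   ]
 [ 594.061  144.936   50.   ]
 [ 565.623 -382.319   50.   ]
 [ 424.49  -427.398   50.   ]]
```

View pics/b1.png

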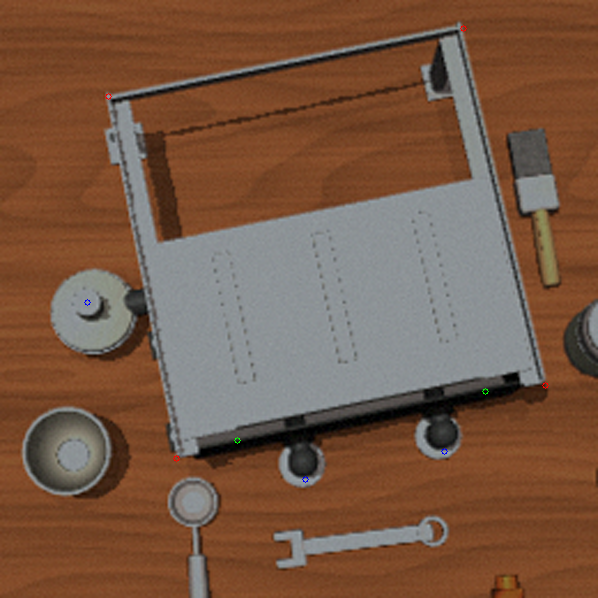

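```bash
cat >> h.py <<'E'
POSE=np.load('pose.npy')
def go(pts):  # rows (bx,by,z,yaw rel box) -> shift/turn in tool axes
    s=readout.get_state();M=R.from_quat(s['tool_rot']).as_matrix();yaw=np.arctan2(M[1,0],M[0,0])
    for b in np.atleast_2d(np.array(pts,float)):
        w=box(POSE,b[:3])[0];t=(yaw-(b[3]+POSE[2])+np.pi)%(2*np.pi)-np.pi
        print(b,'->',M.T@(w-s['eef_pos']),round(t,3))
def where():
    s=readout.get_state();x,y,a=POSE;d=np.array(s['eef_pos'][:2])-[x,y];M=R.from_quat(s['tool_rot']).as_matrix()
    print('t',s['time'],'box',d@[np.cos(a),np.sin(a)],d@[-np.sin(a),np.cos(a)],s['eef_pos'][2],'yaw',np.arctan2(M[1,0],M[0,0])-a,'F',s['ft_force'],'q',s['q'],'w',s['width'])
E
python3 -c "
from h import *
where();go([[-150,0,220,0]])"
```

```text
t 0.1 box -486.91670078827997 -346.98375189373536 241.58515356122402 yaw 0.11196979210638999 F [-0.359  0.132 -0.722] q [-1.414  0.327 -0.193  1.052 -0.     1.437] w 0.9981092839528597
[-150.    0.  220.    0.] -> [ 373.573 -307.131   22.146] 0.112
```

Emit:
step_arm(
  motion=[
    [255,30,-25,2,0.01],
    [255,62,-51,4,0.02],
    [255,93,-76,6,0.03],
    [255,124,-102,7,0.04],
    [255,155,-128,9,0.05],
    [255,187,-153,11,0.06],
    [255,218,-179,13,0.07],
    [255,249,-205,15,0.08],
    [255,280,-230,17,0.09],
    [255,311,-256,18,0.1],
    [255,342,-281,20,0.11],
    [255,360,-296,21,0.112],
    [255,370,-304,22,0.112],
    [255,373.5,-307,22,0.112],
    [255,373.5,-307,22,0.112],
    [255,373.5,-307,22,0.112],
  ],
  squeeze=20,
)

```text
time: 1.43
eef_pos: [427.0, -125.5, 220.0]
tool_rot: [0.996, 0.089, -0.0, -0.001]
ft_force: [0.5, 0.2, 0.2]
width: -0.005
```

Run:
```python
from h import *
where();K,W=cam('wrist');im=eyes.get_image('wrist')[:,:,::-1].copy()
for P,c in(([[x,y,127] for x in(-98,-78) for y in(-120,0,120)],(0,255,0)),([[-103,s*180,118] for s in(-1,1)],(0,0,255))):
    for q in proj(K,W,box(POSE,P)): cv2.circle(im,tuple(int(round(t)) for t in q),4,c,1)
cv2.imwrite('pics/w1.png',im)
go([[-135,0,200,0],[-135,0,124,0]])
```

```text
t 1.4333 box -150.48835419304345 -0.41446110673137737 219.95730351585084 yaw -0.00013163143075289874 F [0.543 0.222 0.247] q [-0.452  0.152 -0.484  0.936  0.001  2.51 ] w -0.004542870315774795
[-135.    0.  200.    0.] -> [15.673 -0.725 20.03 ] -0.001
[-135.    0.  124.    0.] -> [15.713 -0.617 96.03 ] -0.001
```

View pics/w1.png

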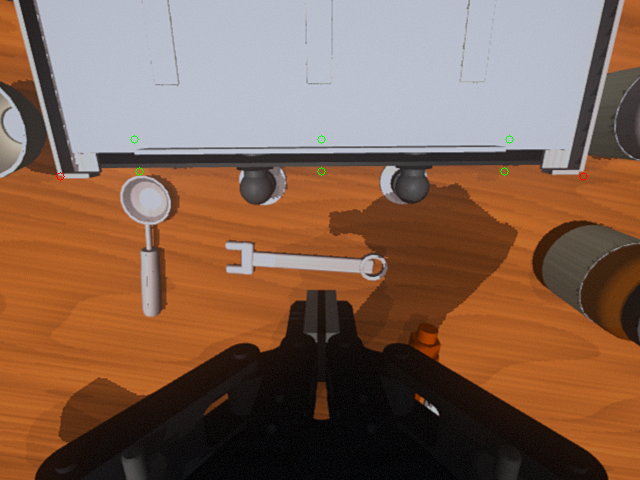

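The wrist view confirms the box pose: the rail ends are within 2 px of the prediction. The lip is at row ~150, so x ≈ -85 in the box frame. Now I descend and push.

Emit:
step_arm(
  motion=[
    [255,8,-0.6,30,0],
    [255,15.7,-0.6,60,0],
    [255,15.7,-0.6,84,0],
    [255,15.7,-0.6,96,0],
    [255,15.7,-0.6,96,0],
    [255,25,-0.6,96,0],
    [255,35,-0.6,96,0],
    [255,43,-0.6,96,0],
    [255,48,-0.6,96,0],
    [255,53,-0.6,96,0],
    [255,58,-0.6,96,0],
    [255,63,-0.6,96,0],
    [255,68,-0.6,96,0],
    [255,74,-0.6,96,0],
    [255,80,-0.6,96,0],
  ],
)

```text
time: 2.73
eef_pos: [502.9, -111.0, 124.0]
tool_rot: [0.996, 0.089, -0.003, -0.0]
ft_force: [-8.2, -1.0, 6.9]
width: -0.001
```

```bash
python3 -c "
from h import *
where();go([[20,0,124,0],[46,0,124,0],[50,0,124,0]])"
```

```text
t 2.7333 box -73.26428778491997 0.37696965690241724 124.02867744128896 yaw -0.0014008961288277666 F [-8.223 -1.023  6.938] q [-0.359  0.381 -0.445  0.751 -0.002  2.605] w -0.000686205850511246
[ 20.   0. 124.   0.] -> [93.263  0.246 -0.589] -0.001
[ 46.   0. 124.   0.] -> [119.262   0.209  -0.761] -0.001
[ 50.   0. 124.   0.] -> [123.262   0.203  -0.787] -0.001
```

Emit:
step_arm(
  motion=[
    [255,-6,0,0,0],
    [255,-6,0,-3,0],
    [255,-6,0,-3,0],
    [255,-6,0,-3,0],
  ],
)

```text
time: 3.07
eef_pos: [497.4, -112.1, 127.5]
tool_rot: [0.996, 0.089, -0.003, -0.0]
ft_force: [1.0, -0.4, 0.1]
width: 0.0
```

Emit:
step_arm(
  motion=[
    [255,6,0,0,0],
    [255,12,0,0,0],
    [255,20,0,0,0],
    [255,28,0,0,0],
    [255,36,0,0,0],
    [255,36,0,0,0],
  ],
)

```text
time: 3.57
eef_pos: [533.1, -105.7, 127.2]
tool_rot: [0.996, 0.089, -0.004, 0.0]
ft_force: [-3.4, -0.5, 1.9]
width: 0.002
```

```bash
python3 -c "
from h import *
where();go([[20,0,127,0],[46,0,127,0],[50,0,127,0]])"
```

```text
t 3.5667 box -42.60196111938101 0.21028392804160756 127.16618531369694 yaw -0.0011228016501755311 F [-3.432 -0.522  1.948] q [-0.33   0.424 -0.366  0.788 -0.003  2.634] w 0.0016221606081772565
[ 20.   0. 127.   0.] -> [62.602  0.14  -0.273] -0.001
[ 46.   0. 127.   0.] -> [88.601  0.111 -0.455] -0.001
[ 50.   0. 127.   0.] -> [92.601  0.106 -0.483] -0.001
```

Emit:
step_arm(
  motion=[
    [255,8,0,0,0],
    [255,16,0,0,0],
    [255,24,0,0,0],
    [255,32,0,0,0],
    [255,40,0,0,0],
    [255,48,0,0,0],
    [255,56,0,0,0],
    [255,64,0,0,0],
    [255,71,0,0,0],
    [255,77,0,0,0],
    [255,82,0,0,0],
    [255,85,0,0,0],
    [255,86,0,0,0],
  ],
)

```text
time: 4.65
eef_pos: [616.2, -90.7, 126.5]
tool_rot: [0.996, 0.089, -0.006, 0.0]
ft_force: [-9.8, -1.4, 8.8]
width: 0.003
```

Emit:
step_arm(
  motion=[
    [255,1,0,0,0],
    [255,2,0,0,0],
    [255,3,0,0,0],
    [255,4,0,0,0],
    [255,4,0,0,0],
  ],
)

```text
time: 5.07
eef_pos: [618.3, -90.3, 126.4]
tool_rot: [0.996, 0.088, -0.008, 0.001]
ft_force: [-8.2, -0.7, 7.0]
width: 0.0
```

```bash
python3 -c "
from h import *
where()"
```

```text
t 5.0667 box 43.97074738567103 0.2266953510630486 126.41229980125712 yaw -0.0017643832373174517 F [-8.201 -0.704  6.998] q [-0.26   0.565 -0.126  0.894 -0.007  2.705] w 0.00010223217885211757
```

Emit:
step_arm(
  motion=[
    [255,2,0,0,0],
    [255,4,0,0,0],
    [255,6,0,0,0],
    [255,8,0,0,0],
    [255,8,0,0,0],
  ],
)

```text
time: 5.48
eef_pos: [624.5, -89.1, 126.4]
tool_rot: [0.996, 0.088, -0.01, 0.001]
ft_force: [-7.6, -1.6, 6.2]
width: -0.003
```

```bash
python3 -c "
from h import *
where()"
```

```text
t 5.4833 box 50.316484958845884 0.26358538696357264 126.38554192870738 yaw -0.0021074648221831027 F [-7.593 -1.616  6.196] q [-0.255  0.578 -0.103  0.907 -0.008  2.71 ] w -0.002882519615994513
```

Emit:
step_arm(
  motion=[
    [255,2,0,0,0],
    [255,3,0,0,0],
    [255,4,0,0,0],
    [255,5,0,0,0],
    [255,5,0,0,0],
  ],
)

```text
time: 5.9
eef_pos: [627.5, -88.5, 126.4]
tool_rot: [0.996, 0.088, -0.012, 0.001]
ft_force: [-8.3, -0.4, 8.1]
width: 0.001
```

```bash
python3 -c "
from h import *
where()"
```

```text
t 5.9 box 53.369920258195556 0.28501772862984953 126.35952367093803 yaw -0.0025500054005842543 F [-8.3   -0.438  8.127] q [-0.252  0.586 -0.089  0.917 -0.01   2.714] w 0.0009768996355881206
```

Emit:
step_arm(
  motion=[
    [255,-10,0,0,0],
    [255,-25,0,0,0],
    [255,-45,0,-30,0],
    [255,-65,0,-65,0],
    [255,-85,0,-100,0],
    [255,-105,0,-130,0],
    [255,-115,0,-140,0],
    [255,-115,0,-140,0],
    [255,-115,0,-140,0],
  ],
)

```text
time: 6.65
eef_pos: [518.4, -108.1, 269.1]
tool_rot: [0.996, 0.088, -0.011, 0.002]
ft_force: [-0.2, 0.4, -0.7]
width: 0.0
```

Run:
```python
from h import *
where();K,W=cam('wrist');im=eyes.get_image('wrist')[:,:,::-1].copy()
for P,c in(([[62,y,127] for y in(-120,0,120)]+[[50,y,127] for y in(-120,0,120)],(0,255,0)),([[20,60,90],[-60,60,90],[20,-85,90],[-60,-85,90]],(0,0,255))):
    for q in proj(K,W,box(POSE,P)): cv2.circle(im,tuple(int(round(t)) for t in q),4,c,1)
cv2.imwrite('pics/w2.png',im)
```

```text
t 6.65 box -57.52230797616287 0.46224504073549827 269.1438332141678 yaw -0.002849476206953 F [-0.205  0.376 -0.749] q [-0.339  0.286 -0.179  1.124 -0.012  2.627] w 0.00020953088616608025
```

View pics/w2.png

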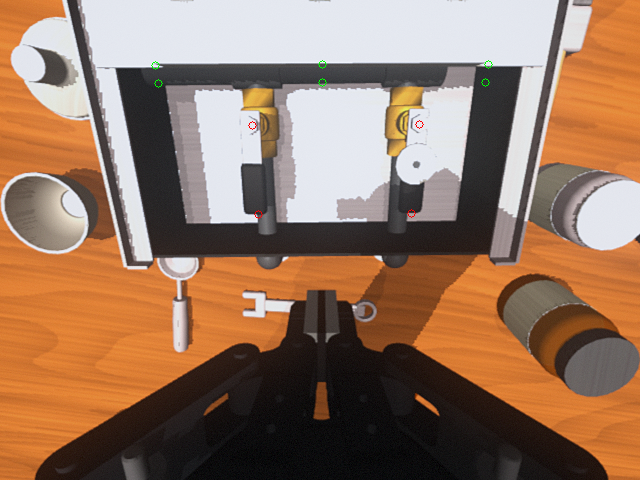

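The cover is at the stop: its lip edge lies on the x=62 marks. The tagged valve is the right one (y=-85), with its hub at about (415,124) and its tip at (411,212). The lever is near open.

```bash
python3 -c "
from h import *
go([[-42,-126,240,np.pi/2],[-42,-126,91,np.pi/2]])"
```

```text
[ -42.    -126.     240.       1.571] -> [ 16.761 126.72   27.596] -1.573
[ -42.    -126.      91.       1.571] -> [ 20.299 126.706 176.554] -1.573
```

Emit:
step_arm(
  motion=[
    [255,2,12,0,-0.12],
    [255,4,24,2,-0.24],
    [255,5,36,4,-0.36],
    [255,6,48,6,-0.48],
    [255,7,60,8,-0.6],
    [255,8,70,10,-0.72],
    [255,9,80,12,-0.84],
    [255,10,90,14,-0.96],
    [255,12,100,16,-1.08],
    [255,13,110,18,-1.2],
    [255,14,118,20,-1.32],
    [255,16,124,22,-1.44],
    [255,16.8,126.7,25,-1.55],
    [255,16.8,126.7,27,-1.573],
    [255,16.8,126.7,27,-1.573],
    [255,16.8,126.7,27,-1.573],
  ],
)

```text
time: 8.03
eef_pos: [556.0, -229.1, 238.9]
tool_rot: [0.642, 0.767, -0.009, -0.009]
ft_force: [-0.2, -0.9, -0.3]
width: 0.001
```

Run:
```python
from h import *
where();go([[-42,-126,91,np.pi/2]])
K,W=cam('wrist');im=eyes.get_image('wrist')[:,:,::-1].copy()
for q in proj(K,W,box(POSE,[[-42,-126,80],[-42,-96,90],[-42,-85,90],[20,-85,90],[-60,-85,90]])): cv2.circle(im,tuple(int(round(t)) for t in q),4,(0,0,255),1)
cv2.imwrite('pics/w3.png',im)
```

```text
t 8.0333 box -42.05877785791221 -125.33568565462323 238.8971769456469 yaw 1.5687562200499707 F [-0.171 -0.872 -0.306] q [-0.506  0.441 -0.029  1.121 -0.015  0.888] w 0.0010474349855768036
[ -42.    -126.      91.       1.571] -> [ -0.923   3.864 147.845] -0.002
```

View pics/w3.png

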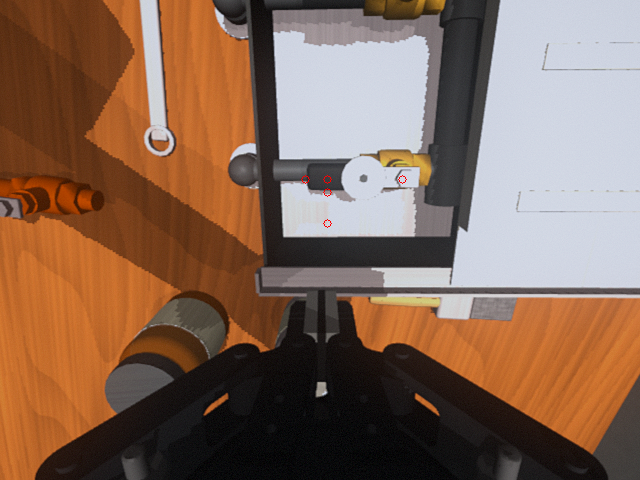

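The finger target at (327,223) is clear of both the lever sleeve (row ~178) and the side wall, so I descend.

Emit:
step_arm(
  motion=[
    [255,0,1,30,0],
    [255,0,2,60,0],
    [255,-1,3,90,0],
    [255,-1,4,115,0],
    [255,-1,4,133,0],
    [255,-1,4,144,0],
    [255,-1,4,148,0],
    [255,-1,4,148,0],
  ],
)

```text
time: 8.75
eef_pos: [556.3, -229.7, 91.0]
tool_rot: [0.642, 0.767, -0.009, -0.009]
ft_force: [-0.1, -0.4, 0.5]
width: 0.0
```

```bash
python3 -c "
from h import *
where()
def L(t,r=60,o=20): return [20-r*np.cos(t)-o*np.sin(t),-85+r*np.sin(t)-o*np.cos(t),91,np.pi/2-t]
go([L(t) for t in np.arange(0,1.6,.1)])"
```

```text
t 8.75 box -41.857753823883876 -125.89913583866054 90.97302255681366 yaw 1.5688379694680568 F [-0.121 -0.353  0.545] q [-0.507  0.569 -0.222  0.8   -0.015  0.887] w 0.00019469653896850726
[ -40.    -105.      91.       1.571] -> [20.903  1.817 -0.035] -0.002
[-41.697 -98.91   91.      1.471] -> [26.989  0.109  0.02 ] 0.098
[-42.777 -92.681  91.      1.371] -> [33.216 -0.983  0.06 ] 0.198
[-43.231 -86.376  91.      1.271] -> [39.521 -1.449  0.084] 0.298
[-43.052 -80.056  91.      1.171] -> [45.841 -1.282  0.091] 0.398
[-42.243 -73.786  91.      1.071] -> [52.112 -0.486  0.082] 0.498
[-40.813 -67.628  91.      0.971] -> [58.273  0.932  0.057] 0.598
[-38.775 -61.644  91.      0.871] -> [64.261  2.958  0.016] 0.698
[-36.15  -55.893  91.      0.771] -> [70.017  5.572 -0.041] 0.798
[-32.963 -50.433  91.      0.671] -> [75.484  8.747 -0.113] 0.898
[-29.248 -45.318  91.      0.571] -> [80.606 12.451 -0.199] 0.998
[-25.04  -40.599  91.      0.471] -> [85.332 16.649 -0.299] 1.098
[-20.382 -36.325  91.      0.371] -> [89.616 21.297 -0.411] 1.198
[-15.321 -32.536  91.      0.271] -> [93.414 26.349 -0.535] 1.298
[ -9.907 -29.272  91.      0.171] -> [96.689 31.755 -0.668] 1.398
[ -4.194 -26.565  91.      0.071] -> [99.408 37.461 -0.811] 1.498
```

Emit:
step_arm(
  motion=[
    [255,7,0.5,0,0],
    [255,14,1,0,0],
    [255,21,1.8,0,0],
    [255,27,0.1,0,0.1],
    [255,33,-1,0,0.2],
    [255,39.5,-1.4,0,0.3],
    [255,45.8,-1.3,0,0.4],
    [255,52,-0.5,0,0.5],
    [255,58.3,1,0,0.6],
    [255,64.3,3,0,0.7],
    [255,64.3,3,0,0.7],
  ],
)

```text
time: 9.67
eef_pos: [547.2, -165.9, 92.3]
tool_rot: [0.867, 0.499, -0.013, -0.004]
ft_force: [-3.9, -2.2, 2.5]
width: -0.001
```

```bash
python3 -c "
from h import *
where()
def L(t,r=60,o=20): return [20-r*np.cos(t)-o*np.sin(t),-85+r*np.sin(t)-o*np.cos(t),91,np.pi/2-t]
go([L(t) for t in np.arange(.8,1.6,.1)])"
```

```text
t 9.6667 box -39.39317827557215 -61.54294743330481 92.34313099042198 yaw 0.8661786377550568 F [-3.857 -2.23   2.549] q [-0.415  0.521 -0.306  0.766 -0.017  1.682] w -0.0013424300459817288
[-36.15  -55.893  91.      0.771] -> [ 6.43  -1.164  1.245] 0.095
[-32.963 -50.433  91.      0.671] -> [12.653 -2.275  1.149] 0.195
[-29.248 -45.318  91.      0.571] -> [18.955 -2.76   1.04 ] 0.295
[-25.04  -40.599  91.      0.471] -> [25.274 -2.613  0.917] 0.395
[-20.382 -36.325  91.      0.371] -> [31.547 -1.836  0.783] 0.495
[-15.321 -32.536  91.      0.271] -> [37.71  -0.437  0.638] 0.595
[ -9.907 -29.272  91.      0.171] -> [43.703  1.571  0.484] 0.695
[ -4.194 -26.565  91.      0.071] -> [49.465  4.167  0.324] 0.795
```

Contact force is as expected (~4.5 N), so I continue.

Emit:
step_arm(
  motion=[
    [255,6.4,-1.2,1.2,0.1],
    [255,12.6,-2.3,1.1,0.2],
    [255,19,-2.8,1,0.3],
    [255,25.3,-2.6,0.9,0.4],
    [255,31.5,-1.8,0.8,0.5],
    [255,37.7,-0.4,0.6,0.6],
    [255,43.7,1.6,0.5,0.7],
    [255,49.5,4.2,0.3,0.8],
    [255,49.5,4.2,0.3,0.8],
  ],
)

```text
time: 10.42
eef_pos: [574.2, -123.4, 91.8]
tool_rot: [0.993, 0.121, -0.015, 0.001]
ft_force: [-4.3, 0.0, 2.4]
width: 0.001
```

```bash
python3 -c "
from h import *
where()
go([[x,-25,91,0] for x in (-1,0,1,3,5)])"
```

```text
t 10.4167 box -5.312217250916644 -24.569869698039657 91.81429774490518 yaw 0.06407956713241444 F [-4.326  0.028  2.405] q [-0.33   0.549 -0.258  0.791 -0.015  2.569] w 0.0009196633351560629
[ -1. -25.  91.   0.] -> [4.298 0.706 0.684] 0.064
[  0. -25.  91.   0.] -> [5.296 0.77  0.653] 0.064
[  1. -25.  91.   0.] -> [6.293 0.834 0.623] 0.064
[  3. -25.  91.   0.] -> [8.288 0.962 0.563] 0.064
[  5. -25.  91.   0.] -> [10.283  1.09   0.502] 0.064
```

Emit:
step_arm(
  motion=[
    [255,2,0.4,0.6,0.03],
    [255,4,0.7,0.6,0.064],
    [255,5,0.8,0.6,0.064],
    [255,6,0.8,0.6,0.064],
    [255,6,0.8,0.6,0.064],
  ],
)

```text
time: 10.83
eef_pos: [577.8, -121.2, 91.7]
tool_rot: [0.996, 0.09, -0.017, 0.001]
ft_force: [-6.6, 1.1, 4.5]
width: 0.001
```

```bash
python3 -c "
from h import *
where()"
```

```text
t 10.8333 box -1.374577943341964 -23.047954875749333 91.65090515730678 yaw 0.000981735156382585 F [-6.644  1.148  4.504] q [-0.324  0.557 -0.244  0.801 -0.016  2.638] w 0.0013820884059631878
```

Emit:
step_arm(
  motion=[
    [255,1,0,0,0],
    [255,2,0,0,0],
    [255,3,0,0,0],
    [255,4,0,0,0],
    [255,4,0,0,0],
  ],
)

```text
time: 11.25
eef_pos: [579.0, -119.9, 92.0]
tool_rot: [0.996, 0.09, -0.02, 0.001]
ft_force: [-9.2, 0.7, 7.0]
width: 0.002
```

Emit:
step_arm(
  motion=[
    [255,1,0,0,0],
    [255,2,0,0,0],
    [255,3,0,0,0],
    [255,4,0,0,0],
    [255,4,0,0,0],
  ],
)

```text
time: 11.67
eef_pos: [579.1, -119.6, 92.2]
tool_rot: [0.996, 0.09, -0.024, 0.002]
ft_force: [-12.6, -3.3, 9.6]
width: 0.001
```

```bash
python3 -c "
from h import *
where()"
```

```text
t 11.6667 box 0.1694735915150521 -21.63569063648756 92.23994529704362 yaw 0.0005430012252254923 F [-12.608  -3.292   9.566] q [-0.317  0.565 -0.227  0.82  -0.022  2.645] w 0.0009621866546281558
```

The position is steady while the force rises, so the lever is at its stop. I back off, lift and look.

Emit:
step_arm(
  motion=[
    [255,-8,0,0,0],
    [255,-20,0,0,0],
    [255,-30,0,-15,0],
    [255,-40,0,-50,0],
    [255,-50,0,-90,0],
    [255,-55,0,-130,0],
    [255,-60,0,-165,0],
    [255,-60,0,-180,0],
    [255,-60,0,-180,0],
    [255,-60,0,-180,0],
  ],
)

```text
time: 12.5
eef_pos: [529.6, -128.8, 276.2]
tool_rot: [0.996, 0.09, -0.021, 0.002]
ft_force: [0.1, -0.6, -1.5]
width: 0.002
```

Run:
```python
from h import *
where();K,W=cam('wrist');im=eyes.get_image('wrist')[:,:,::-1].copy()
for q in proj(K,W,box(POSE,[[62,-120,127],[62,120,127],[20,-85,90],[20,-5,90],[20,60,90],[-60,60,90]])): cv2.circle(im,tuple(int(round(t)) for t in q),4,(0,0,255),1)
cv2.imwrite('pics/w4.png',im)
```

```text
t 12.5 box -50.14072264570754 -21.8727689864268 276.18088431504225 yaw 0.0008540432704893797 F [ 0.052 -0.559 -1.535] q [-0.361  0.327 -0.105  1.176 -0.023  2.601] w 0.001543929296771832
```

View pics/w4.png

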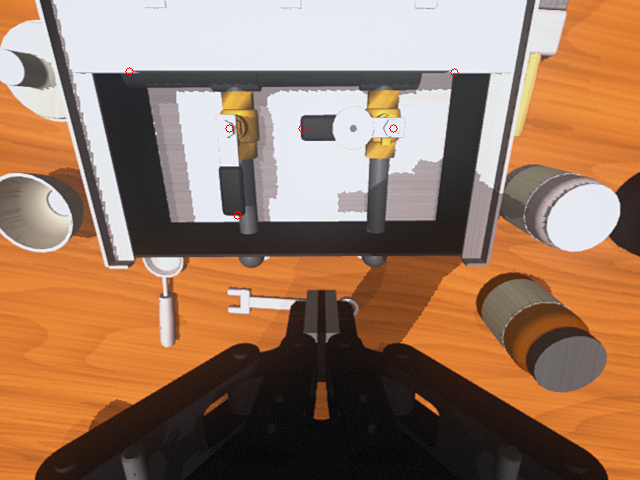

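The tagged lever is horizontal in the image, square across its pipe, with its tip at (302,128) and stem at (393,128). The cover lip is at the stop (row ~72), the plain lever is still open, and the things around the box are in place.

```bash
python3 -c "
from rig import manip
print(manip.job_done())"
```

```text
the job is handed in; nothing more can be done
None
```

The gas line with the round tag is shut off, and I handed the job in about 12.5 s into the run; the hand-in reports no verdict.

- **Cover:** I pushed it back along its rails with the closed fingertips, using about 8 N. In both later wrist views its lip edge lies on the mark predicted for the rear stop (x = 62).
- **Tagged lever:** It was the valve at y = -85. I pushed it round until it stopped moving while the force rose to about 13 N. The last wrist view shows it square across its pipe, matching the predicted tip and stem marks to within a pixel or two.
- **Everything else:** In the last view the other lever is still open and the things in view stand where they were. The brush and funnel were only partly in that picture. The gripper was clear of everything, with the force near zero.

Two small things were off. The tool felt 2 to 10 N upward while pushing; I took this for friction, though I raised the fingertips 3 mm after first noticing it. It also built up a tilt of about 2 to 3 degrees during the pushes. Neither appeared to affect the result.

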